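Slide a can end under the drag springs of the curl-height gauge and record it

ROBOT

A 6-joint arm with a two-finger parallel gripper is mounted at the origin on a cart in front of the work surface, level with it; the furniture and walls round the work are solid. World frame = base frame: x ahead of the robot, y to its left, z up, the work surface at z = 0. Lengths are in m, angles in degrees, forces in N, time in s.
With the tool pointing down it reaches from about 0.325 to 0.9 m from the base axis. Payload 3.5 kg.
Tool frame: the origin (TCP) lies midway between the tips of the shut fingers; the grasp point (between the pads) lies 19 mm behind it (grip_point_offset is the x of the grasp point in the tool frame, in m); x points along the fingers, y is the direction in which the jaws open and shut, and the axes are right-handed (so a half turn about x gives the same grasp; the last joint's range is limited). The gripper opens to 85 mm and grips with 20 to 120 N. Pads are 22 mm wide; open, the fingers measure 114 mm over their backs; the gripper's body (76 mm by 85 mm) begins 54 mm behind the grasp point. The pads swing forward as they close: fully open they stand 13 mm farther back than shut.
Start: joints at [69.878, 15.837, -1.513, 72.651, 0, 84.076], TCP at [0.153, 0.606, 0.209] pointing down, gripper open.
Joint ranges: [-178.77, 178.77], [-48.84, 107.48], [-61.69, 71.31], [-111.58, 123.2], [-90, 87.43], [-180, 180]. Speed limits (degrees/s): [147.25, 147.25, 180, 180, 180, 180].

INTERFACE

Orientations are given as [roll, pitch, yaw] about the fixed x, y, z axes, in that order (R = Rz(yaw) Ry(pitch) Rx(roll)).
In Python, from plant import read_state, camera, calibration, finish_job, look_for, silhouettes, grip_point_offset gives the robot as it stands. The module is installed in compiled form; this text tells all that it offers.
- The arm moves only by the shell command python3 -m creep 'ROWS'. ROWS is text: rows parted by semicolons, each of 7 numbers parted by spaces: the shift along the tool's x, y, z in mm, then the turn, a rotation vector about the tool's x, y, z in rad, then the closure in counts, from 0 (fully open) to 255 (shut). A call has 1 to 5 rows; each row shifts and turns the pose as measured when the row begins, along the tool's axes as they then stand; what a row does not reach is not made up. A row lasts 1/12 s, in which the tool goes at most 41.7 mm and 7.16 degrees, less where a joint would pass 70% of its speed; a pose out of reach is approached as far as the arm can. A call is refused whole if a number of a shift passes 41.7 or a number of a turn 0.125, either way. A call with a gripper value outside its range is refused whole. The fingers move at their own pace and stop on an object; the grip force is fixed at half the most. Time passes only in rows, so rows that do not move let the fingers close. It gives the time, the measured TCP pose, the force and the opening at its end, in the units of the state.
- read_state(): the state, without advancing time (a new reading comes with each control period).
- camera(name): name is "scene" or "top" or "wrist"; returns the picture (420x560x3 uint8, red, green, blue); there is no depth.
- calibration(name): a dict with "fx", "fy", "cx", "cy" (pixels), "view" (4x4, takes a point from world to camera coordinates); the wrist camera has in their place "mount" (4x4, takes a point from camera to tool coordinates, whose origin is the TCP and whose axes are the tool frame's). Camera axes: x right, y up, looking along -z (the intrinsics and any distortion apply to the point x, -y, -z); pixel columns grow to the right and rows downward; lengths in m; the calibration is good to about 2 mm. A picture is of the moment at which its call begins: read the wrist's pose just before it. calibration takes no time and is no camera call.
- finish_job(): hands the job in, once; it reports no verdict.
Trained networks look in the newest picture that a camera, given by its name, has taken for a name from the list of things; names that differ only in an ending like _2 or _b are one class to them, and where a whole thing is asked for, a point or a joint stands for the part that bears it (a point fixed in the world has none). Each returns a list of dicts, best first, with "confidence" (0 to 1); they miss things now and then, are a little off and sometimes report something else, mostly with a low value. They report only what shows in the picture. A call takes as long as a camera call.
- look_for(camera, name): "uv" ([column, row] in pixels, amid what is visible of it).
- silhouettes(camera, name): "pixels" (420x560 bool, what is visible of it) and "uv" ([column, row] in pixels, amid what is visible of it).
The state is a dict: "clock": time; "joint_positions": joint angles; "qd": joint speeds; "effort": joint torques, N m; "ee_pos": TCP position; "orientation": TCP orientation; "force": force on the tool from outside, world axes, zero at the start; "torque": the same for the moment, N m; "opening": finger opening in m.
Only numpy, scipy, OpenCV 4.12 (cv2) and the standard library are available. Lean on these libraries where they do the work, as an engineer would, in place of code of your own. Each camera call takes 0.05 s, during which the arm holds its last target. There are 200 camera calls.

TASK

Measure the can end lying in the gauge's shuttle: with the fingertips press down hard on the shuttle's rubber pad and, keeping that pressure on, slide the shuttle under the two leaf springs until it is fully home against the end stop, the can end still flat in its nest under the measuring foot. Only then press the record button on the gauge all the way down and let it go. Do not grasp or lift anything, and leave the loose things standing beside the gauge alone.

Things in the scene. Friction and masses are not known exactly. Their poses are not given: they have to be found in the camera images.
- board: Fixed grey plastic work board, 360 (x) x 403 x 12 mm, laid over the tray's low dividers; its top is 52 mm above the deck. Origin at the centre of its underside. The gauge stands on it.
- gauge: Fixed curl-height gauge: aluminium plate, slideway between two dark steel rails. Origin on the board (52 mm above the deck) under the slideway's centre line; +x = the way the shuttle slides in (roughly away from the robot), +y left, z up. Plate x -155 to 118 mm, y -64 to 64. Slideway floor z = 18; rails (inner faces y = +-43) and the cross bars at both ends z = 28.
- end_stop (a point): Middle of the top edge of the end stop's near face, on the gauge at x = 102 mm, z = 28 mm. The shuttle is home when its nose touches this face.
- head (a point): Top of the grey digital gauge head (x 52 to 78 mm, y -26 to 26 mm of the gauge, its top at z = 126 mm, small cap to 131 mm), standing on a bridge across the slideway at x = 65 mm (two posts at y = +-50 mm, bridge underside z = 73 mm).
- shuttle: Loose oiled steel plate in the slideway, 160 (x) x 84 x 10 mm, 0.35 to 0.6 kg, 1 mm play each side, top flush with the rails. Slippery: friction about 0.2 on slideway, springs and fingers. Origin: centre of its underside; axes as the gauge's. Starts at gauge x = -59 to -47 mm; home at x = +22 mm (69 to 81 mm of travel). From about x = -14 mm on its nose lifts the springs.
- pad_top (a point): Centre of the top face of the black ribbed rubber press pad on the shuttle's rear part, 52 (x) x 58 mm, 48 mm behind the shuttle's origin; 5 mm above the shuttle's top (gauge z = 33 mm) when free. Its flat top grips the fingers well (friction about 1): the shuttle is dragged by pressing on it. Getting it under the springs takes a press of about 15 to 20 N; at 10 N the fingers slip.
- pad (a joint): The press pad sinks on stiff springs into its pocket. Value in m: 0 free, 0.004 fully down; 5.5 N per mm (22 N fully down). It springs back when let go.
- nest (a point): Centre of the floor of the round nest in the shuttle's front part (58.6 mm across, 4 mm deep), 43 mm ahead of the shuttle's origin; moves with the shuttle.
- can_end: Loose aluminium can end, 57 mm across and 7 mm high, 12 g, lying flat in the nest and standing 3 mm proud of the shuttle. Origin at the centre of its underside.
- spring_left (a joint): Left (+y) drag spring, a steel leaf 8.5 mm wide over the shuttle's left edge (gauge y = 37.5 mm): clamped at x = 42 mm, z = 38 mm, sloping down along +x to x = 80 mm, 5 mm below the shuttle's top, tip curled up. Value: lift in rad, 0 free, about 0.13 on the shuttle, then pressing with about 6.5 N. Lifting both takes up to about 10 N along the slideway, besides the friction of the press.
- spring_right (a joint): Right (-y) drag spring, the mirror image of the left one (gauge y = -37.5 mm), same values.
- foot (a joint): Measuring foot under the gauge head: round steel bar 10 mm thick, 62 mm long across the slideway at gauge x = 65 mm, sprung down with about 1 N. Value in m: 0 at rest (1.5 mm above the shuttle's top), about 0.0015 when it rides on the can end.
- record (a joint): Record button, value in m: 0 up, 0.006 fully pressed; spring return, 5 N to press fully.
- record_top (a point): Centre of the top of the record button: round, white, 24 mm across, in a black collar 40 mm across on a grey box (top z = 30 mm, gauge x -112 to -48, y 64 to 117 mm) on the gauge's left side. Button top at gauge z = 48 mm; the point moves with the button, straight down by 6 mm.
- ferrule_cap: Loose bystander: steel ferrule cap, 50 mm across, 10 mm high, on the board just left of the gauge, ahead of the button box. Origin at the centre of its underside.
- date_stamp: Loose bystander: hand stamp, 34 x 34 mm foot and a knob, 70 mm high, standing on the deck left of the board. Origin at the centre of its underside.
- hex_key: Loose bystander: black hex key, 30 x 88 x 4 mm, lying on the deck left of the board. Origin at the centre of its underside.

How it is judged (in metres and radians):
On the way, in this order (a step that is already met when the one before it is completed fails the run):
1. the shuttle's nose is going under the springs while its rubber pad is pressed down (x of shuttle in the frame of gauge between -0.015 and 0.015 m and value of joint pad above 0.0014 m and value of joint each of spring_left, spring_right above 0.02 rad), for 0.05 s.
2. the shuttle is home against the end stop (x of shuttle in the frame of gauge above 0.0185 m and angle between shuttle's own z axis and vertical below 0.03 rad and z of shuttle in the frame of gauge below 0.0205 m), for 0.2 s.
3. the record button is pressed down with the shuttle home (x of shuttle in the frame of gauge above 0.0185 m and value of joint record above 0.004 m), for 0.05 s.
At the end, for the whole second after the job is handed in: The shuttle is home (within 3.5 mm of the end stop), flat on its slideway with both springs lying on it; the can end lies flat in its nest (within 3 mm) with the measuring foot lifted onto it (more than 0.7 mm); the button is up again; the bystanders have moved less than 20 mm; all at rest (all of step 2 and horizontal distance between can_end and nest below 0.003 m and z of can_end in the frame of shuttle below 0.008 m and angle between can_end's own z axis and vertical below 0.06 rad and value of joint foot above 0.0007 m and value of joint each of spring_left, spring_right above 0.06 rad and value of joint record below 0.0015 m and linear speed of shuttle below 0.01 m/s and distance of each of ferrule_cap, date_stamp, hex_key from where it was at the start of the episode below 0.02 m); the robot touches nothing.
It fails at once if the shuttle is lifted or tipped out of its slideway (z of shuttle in the frame of gauge above 0.024 m or angle between shuttle's own z axis and vertical above 0.1 rad).
It fails at once if the can end leaves its nest (z of can_end in the frame of shuttle above 0.01 m or horizontal distance between can_end and nest above 0.006 m).
It fails at once if the record button is pressed before the end is in the measuring position (value of joint record above 0.003 m and x of shuttle in the frame of gauge below 0.0175 m).
It fails at once if a loose thing beside the gauge is disturbed (distance of any of ferrule_cap, date_stamp, hex_key from where it was at the start of the episode above 0.02 m).
It also fails if it takes over 42 s, if anything falls off the work surface, if the arm or the gripper's body presses on something with over 40 N, if the wrist force passes 120 N, or if a joint passes its speed limit or range.

## Working session

There is one attempt and no reset: what is moved stays moved. The work goes in short steps, Python scripts to look and compute and a shell command to move; the robot and the scene stay as the last step left them, time stands still between calls to the robot, and variables do not carry over. Pictures are saved under pics/ and viewed, about 8 in all and at most 12, crops included, and the job is handed in when it is done.

```bash
mkdir -p pics; ls; cat > h.py <<'E'
import numpy as np, cv2
from plant import *
def px(cam,P):
    c=calibration(cam);V=np.array(c['view']);p=V[:3,:3]@np.asarray(P,float)+V[:3,3]
    return np.array([c['cx']+c['fx']*p[0]/-p[2], c['cy']+c['fy']*(-p[1])/-p[2]])
def ray(cam,uv):
    c=calibration(cam);V=np.array(c['view']);d=np.array([(uv[0]-c['cx'])/c['fx'],-(uv[1]-c['cy'])/c['fy'],-1.])
    R=V[:3,:3];return -R.T@V[:3,3], R.T@d
def atz(cam,uv,z):
    o,d=ray(cam,uv);return o+d*(z-o[2])/d[2]
def tri(uv1,uv2,a='scene',b='top'):
    o1,d1=ray(a,uv1);o2,d2=ray(b,uv2)
    s=np.linalg.lstsq(np.c_[d1,-d2],o2-o1,rcond=None)[0]
    p,q=o1+d1*s[0],o2+d2*s[1];return (p+q)/2,np.linalg.norm(p-q)
E
python3 - <<'E'
from h import *
s=read_state();print(s['clock'],s['ee_pos'],s['orientation'],s['force'],s['opening'],grip_point_offset if not callable(grip_point_offset) else grip_point_offset())
ims={}
for c in('scene','top'):
    im=camera(c);cv2.imwrite(f'pics/{c}0.png',im[:,:,::-1])
    k=calibration(c);print(c,{x:k[x] for x in k if x!='view'},np.round(np.array(k['view']),3).tolist())
names=['pad_top','record_top','nest','can_end','head','shuttle','gauge','spring_left','spring_right','ferrule_cap','date_stamp','hex_key']
for n in names:
    r={}
    for c in('scene','top'):
        l=look_for(c,n)[:2];r[c]=l
    print(n,[(c,np.round(x['uv'],1).tolist(),round(x['confidence'],2)) for c in r for x in r[c]], end=' ')
    if r['scene'] and r['top']:
        p,e=tri(r['scene'][0]['uv'],r['top'][0]['uv']);print(np.round(p,4),round(e,4))
    else:print()
E
```

```text
pics
0.0 [0.15301248 0.60512123 0.20793258] [ -96.44063647   89.86984097 -110.63973423] [-0.66794872  0.36405196  0.33089106] 0.08556042629931146 -0.0187
scene {'fx': 437.4058959302077, 'fy': 437.4058959302077, 'cx': 283.66491216521666, 'cy': 206.01969062140503} [[-0.619, -0.785, -0.005, 0.387], [0.519, -0.414, 0.748, -0.359], [-0.59, 0.46, 0.664, -0.637], [0.0, 0.0, 0.0, 1.0]]
top {'fx': 522.4583436245731, 'fy': 522.4583436245731, 'cx': 274.2021687310332, 'cy': 208.23507114892868} [[-0.024, -1.0, 0.02, 0.048], [0.984, -0.02, 0.179, -0.566], [-0.179, 0.024, 0.984, -0.99], [0.0, 0.0, 0.0, 1.0]]
pad_top [('scene', [350.5, 232.7], 0.92), ('top', [310.6, 266.1], 0.97)] [ 0.4485 -0.0292  0.082 ] 0.0011
record_top [('scene', [308.2, 238.6], 0.52)] 
nest [('scene', [343.4, 227.6], 0.9), ('scene', [309.2, 238.5], 0.65), ('top', [308.5, 250.2], 0.95)] [ 0.4756 -0.03    0.0758] 0.0088
can_end [('scene', [323.1, 208.9], 0.81), ('top', [311.1, 219.2], 0.86), ('top', [289.2, 218.2], 0.36)] [ 0.5374 -0.0349  0.0796] 0.0025
head [('scene', [306.6, 218.3], 0.81), ('top', [292.0, 216.6], 0.69)] [0.54
[... 192 characters left out ...]
9], 0.73), ('top', [289.8, 219.3], 0.73), ('top', [166.7, 270.1], 0.71)] [0.5361 0.0048 0.0812] 0.0072
spring_left [('scene', [307.3, 216.7], 0.27), ('top', [297.0, 187.9], 0.6)] [ 0.5992 -0.0245  0.0231] 0.0365
spring_right [('top', [296.3, 184.1], 0.68), ('top', [334.0, 187.8], 0.53)] 
ferrule_cap [('scene', [270.0, 214.8], 0.72), ('top', [269.9, 187.2], 0.88), ('top', [307.8, 248.9], 0.74)] [0.6103 0.0456 0.0557] 0.0052
date_stamp [('scene', [233.3, 329.3], 0.58), ('top', [164.5, 271.0], 0.83), ('top', [290.9, 217.9], 0.4)] [0.4475 0.2556 0.0212] 0.0044
hex_key [('scene', [219.5, 283.3], 0.53), ('scene', [323.1, 207.1], 0.43), ('top', [197.4, 205.4], 0.56)] [ 0.5918  0.1991 -0.0379] 0.001
```

View pictures.

```bash
python3 - <<'E'
import cv2
a=cv2.imread('pics/scene0.png')[140:340,180:440];b=cv2.imread('pics/top0.png')[130:330,140:400]
cv2.imwrite('pics/both.png',cv2.hconcat([cv2.resize(a,(400,308),interpolation=3),cv2.resize(b,(400,308),interpolation=3)]))
cv2.imwrite('pics/topz.png',cv2.resize(b,(780,600),interpolation=cv2.INTER_CUBIC))
E
```

```text
(no output)
```

View pics/topz.png

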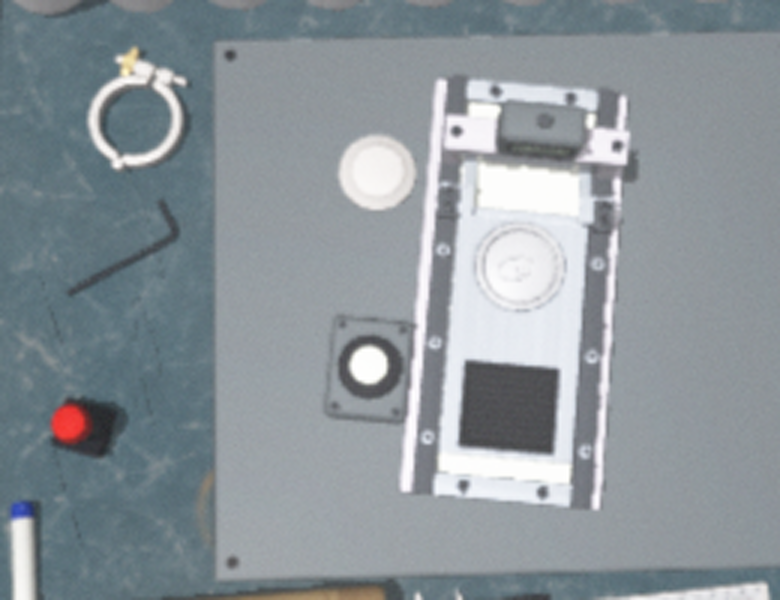

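View pics/scene0.png

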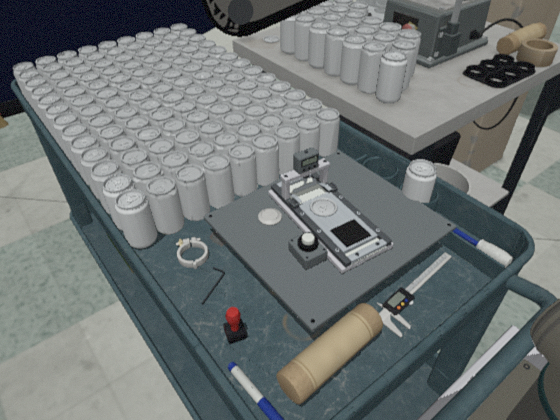

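```bash
python3 - <<'E'
from h import *
z=lambda u,v:(140+u/3,130+v/3)
P=lambda u,v,h:atz('top',z(u,v),h)
def show(n,p):print(n,np.round(p,4))
pts={'pad':(509,407,.085),'can':(520,267,.085),'rec':(369,365,.100),'nearL':(403,491,.07),'nearR':(598,508,.07),'farL':(437,80,.07),'farR':(627,95,.07),
'b1':(443,250,.08),'b2':(428,437,.08),'b3':(598,264,.08),'b4':(585,451,.08),'ferr':(377,172,.06)}
W={n:P(*v) for n,v in pts.items()}
for n in W:show(n,W[n])
for a,b in(('nearL','farL'),('nearR','farR'),('pad','can'),('b2','b1'),('b4','b3')):
    d=W[b]-W[a];print(a,b,np.degrees(np.arctan2(d[1],d[0])),np.linalg.norm(d[:2]))
p,e=tri((307.5,238),z(369,365));print('rec tri',p,e)
p,e=tri((351,233),z(509,407));print('pad tri',p,e)
s=read_state();print(s['clock'],s['joint_positions'])
k=calibration('wrist');print({x:np.round(k[x],3).tolist() for x in k})
E
```

```text
pad [ 0.4487 -0.0276  0.085 ]
can [ 0.5378 -0.0378  0.085 ]
rec [0.4756 0.0601 0.1   ]
nearL [0.3983 0.0401 0.07  ]
nearR [ 0.3848 -0.083   0.07  ]
farL [0.6669 0.0112 0.07  ]
farR [ 0.6543 -0.1148  0.07  ]
b1 [0.5507 0.0109 0.08  ]
b2 [0.4314 0.0238 0.08  ]
b3 [ 0.5395 -0.0887  0.08  ]
b4 [ 0.4204 -0.075   0.08  ]
ferr [0.6074 0.0522 0.06  ]
nearL farL -6.151437196215564 0.2701237190424046
nearR farR -6.71916560703392 0.27136060356690533
pad can -6.564719244866582 0.08968709529920017
b2 b1 -6.14233596472098 0.12002499440644711
b4 b3 -6.567194408412908 0.11996021330047114
rec tri [0.47551915 0.06017867 0.10261321] 0.00036229088014007446
pad tri [ 0.44824612 -0.02838649  0.08212723] 0.001722800965475608
1.3 [ 6.98782667e+01  1.58368292e+01 -1.51074569e+00  7.26524158e+01
 -5.92527132e-04  8.40762651e+01]
{'fx': 316.585, 'fy': 316.585, 'cx': 279.881, 'cy': 209.476, 'mount': [[0.0, 0.261, -0.965, -0.165], [1.0, -0.0, 0.0, -0.001], [-0.0, -0.965, -0.261, -0.066], [0.0, 0.0, 0.0, 1.0]]}
```

```bash
python3 -m creep '0 0 0 -0.068 0 0 255; 0 0 0 -0.068 0 0 255; 0 -33 20 0 0 0 255; 0 -33 20 0 0 0 255; 0 -33 20 0 0 0 255'; python3 -m creep '0 -33 20 0 0 0 255; 0 -33 20 0 0 0 255; 0 -33 20 0 0 0 255; 0 -33 20 0 0 0 255; 0 -33 20 0 0 0 255'
```

```text
clock: 1.72
ee_pos: [0.202, 0.5055, 0.208]
orientation: [92.6, 89.7, 87.1]
force: [0.6, -0.1, 0.3]
opening: 0.0256
clock: 2.13
ee_pos: [0.2879, 0.3245, 0.2074]
orientation: [71.8, 89.6, 66.6]
force: [1.0, -0.8, -0.2]
opening: 0.0001
```

```bash
cat > e.py <<'E'
import sys
from h import *
from scipy.spatial.transform import Rotation as Ro
def err(t):
    s=read_state();R=Ro.from_euler('xyz',s['orientation'],degrees=True).as_matrix()
    z=R[:,2];print('t',s['clock'],'pos',np.round(s['ee_pos'],4),'f',np.round(s['force'],1),'zyaw',round(np.degrees(np.arctan2(z[1],z[0])),2),'toolx',np.round(R[:,0],3))
    print('to go tool mm',np.round(R.T@(np.array(t)-s['ee_pos'])*1e3,1))
if len(sys.argv)>3: err([float(a) for a in sys.argv[1:4]])
E
python3 -m creep '0 -36 21 0 0 0 255; 0 -36 21 0 0 0 255; 0 -36 21 0 0 0 255; 0 -36 21 0 0 0 255; 0 -36 21 0 0 0 255'; python3 -m creep '0 -36 21 0 0 0 255; 0 -36 21 0 0 0 255; 0 -36 21 0 0 0 255; 0 -10 5 0 0 0 255; 0 0 0 0 0 0 255'; python3 e.py .4487 -.0276 .105
```

```text
clock: 2.55
ee_pos: [0.3749, 0.135, 0.2081]
orientation: [49.4, 89.3, 44.4]
force: [1.0, 0.7, 0.7]
opening: -0.0003
clock: 2.97
ee_pos: [0.4352, 0.0035, 0.2098]
orientation: [25.3, 88.9, 19.7]
force: [-0.1, -0.1, -0.2]
opening: 0.0003
t 2.9667 pos [0.4352 0.0035 0.2098] f [-0.1 -0.1 -0.2] zyaw -5.62 toolx [ 0.018  0.006 -1.   ]
to go tool mm [104.8 -30.4  14.7]
```

```bash
cat >> h.py <<'E'
from scipy.spatial.transform import Rotation as Ro
def wray(uv,s):
    c=calibration('wrist');M=np.array(c['mount']);R=Ro.from_euler('xyz',s['orientation'],degrees=True).as_matrix()
    d=np.array([(uv[0]-c['cx'])/c['fx'],-(uv[1]-c['cy'])/c['fy'],-1.])
    return R@M[:3,3]+s['ee_pos'], R@M[:3,:3]@d
def watz(uv,s,z):
    o,d=wray(uv,s);return o+d*(z-o[2])/d[2]
E
python3 - <<'E'
from h import *
s=read_state();im=camera('wrist');cv2.imwrite('pics/w1.png',im[:,:,::-1])
for n,z in(('pad_top',.085),('can_end',.085),('record_top',.1)):
    for r in look_for('wrist',n)[:2]:print(n,np.round(r['uv'],1),round(r['confidence'],2),np.round(watz(r['uv'],s,z),4))
for n,z in(('pad_top',.085),('record_top',.1)):
  for r in silhouettes('wrist',n)[:1]:
    m=r['pixels'].astype(np.uint8);c=max(cv2.findContours(m,0,2)[0],key=cv2.contourArea);(u,v),(w,h),a=cv2.minAreaRect(c);print(n,(u,v),w,h,a,np.round(watz((u,v),s,z),4))
E
```

```text
pad_top [243.  209.8] 0.9 [ 0.4463 -0.033   0.085 ]
can_end [232.5 286.1] 0.63 [ 0.5254 -0.0541  0.085 ]
record_top [339.5 236.7] 0.78 [0.4766 0.0544 0.1   ]
record_top [181.5 178. ] 0.69 [ 0.4081 -0.0804  0.1   ]
pad_top (244.99996948242188, 210.99998474121094) 51.99999237060547 61.99999237060547 90.0 [ 0.4476 -0.0312  0.085 ]
record_top (244.5, 234.5) 115.0 89.0 90.0 [ 0.4657 -0.0326  0.1   ]
```

View pics/w1.png

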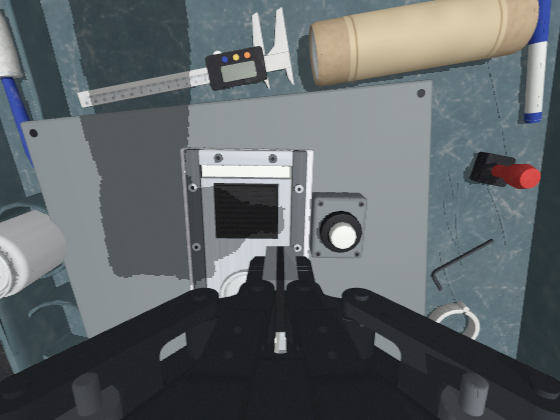

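```bash
python3 -m creep '20 -16 7 0.014 0.018 -0.006 255; 30 -16 7 0 0 0 255; 30 0 0 0 0 0 255; 20 0 0 0 0 0 255; 0 0 0 0 0 0 255';  python3 e.py .448 -.029 .095
```

```text
clock: 3.68
ee_pos: [0.4472, -0.0205, 0.1098]
orientation: [23.4, 89.6, 18.1]
force: [-0.9, 0.2, 1.1]
opening: 0.0002
t 3.6833 pos [ 0.4472 -0.0205  0.1098] f [-0.9  0.2  1.1] zyaw -5.29 toolx [ 0.007  0.002 -1.   ]
to go tool mm [14.8 -8.5  1.4]
```

```bash
python3 -m creep '0 -8 1 0.018 0.007 0 255; 7 0 0 0 0 0 255; 0 0 0 0 0 0 255';  python3 e.py .448 -.029 .085
```

```text
clock: 3.93
ee_pos: [0.447, -0.0267, 0.1035]
orientation: [117.8, 89.8, 111.7]
force: [-0.5, -0.6, -0.6]
opening: 0.0002
t 3.9333 pos [ 0.447  -0.0267  0.1035] f [-0.5 -0.6 -0.6] zyaw -6.14 toolx [-0.001  0.003 -1.   ]
to go tool mm [18.5 -2.2  1.3]
```

```bash
python3 - <<'E'
from h import *
a=camera('scene')[150:300,240:440];b=camera('top')[170:320,220:420]
cv2.imwrite('pics/c2.png',cv2.resize(cv2.hconcat([a,b]),(800,300),interpolation=2)[:,:,::-1])
E
```

```text
(no output)
```

View pics/c2.png

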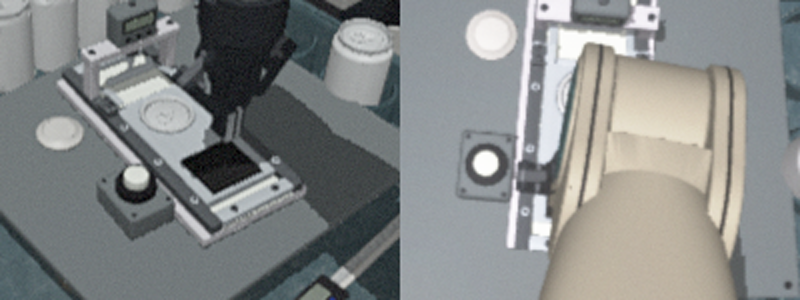

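```bash
python3 -c "
from h import *
print(px('scene',read_state()['ee_pos']),px('scene',[.448,-.029,.085]))"
python3 -m creep '10 -2 1 0.004 0 0 255; 4 0 0 0 0 0 255; 0 0 0 0 0 0 255';  python3 e.py .448 -.029 .085
```

```text
[351.13819254 224.89286519] [351.01351779 231.8358203 ]
clock: 4.28
ee_pos: [0.4521, -0.0297, 0.0925]
orientation: [15.7, 89.5, 9.3]
force: [0.3, 0.1, -0.0]
opening: -0.0
t 4.2833 pos [ 0.4521 -0.0297  0.0925] f [ 0.3  0.1 -0. ] zyaw -6.37 toolx [ 0.008  0.001 -1.   ]
to go tool mm [ 7.4  0.2 -4.2]
```

```bash
python3 -m creep '2 0 -4 0 0.008 0 255; 3 0 0 0 0 0 255; 0 0 0 0 0 0 255';  python3 e.py .448 -.029 .085
python3 -m creep '2 0 0 0 0 0 255; 2 0 0 0 0 0 255; 0 0 0 0 0 0 255';  python3 e.py .448 -.029 .085
```

```text
clock: 4.53
ee_pos: [0.4479, -0.0293, 0.0871]
orientation: [109.4, 89.9, 103.0]
force: [0.7, 0.2, -0.3]
opening: -0.0
t 4.5333 pos [ 0.4479 -0.0293  0.0871] f [ 0.7  0.2 -0.3] zyaw -6.38 toolx [-0.001  0.002 -1.   ]
to go tool mm [2.1 0.3 0.1]
clock: 4.78
ee_pos: [0.4477, -0.0293, 0.0826]
orientation: [113.8, 89.9, 107.4]
force: [-0.8, 0.3, 0.6]
opening: -0.0003
t 4.7833 pos [ 0.4477 -0.0293  0.0826] f [-0.8  0.3  0.6] zyaw -6.39 toolx [-0.001  0.002 -1.   ]
to go tool mm [-2.4  0.4  0.2]
```

```bash
for i in 1; do python3 -m creep '1.5 0 0 0 0 0 255; 0 0 0 0 0 0 255' | grep -E 'ee|force'; python3 -m creep '1.5 0 0 0 0 0 255; 0 0 0 0 0 0 255'| grep -E 'ee|force';  done
```

```text
ee_pos: [0.4477, -0.0293, 0.0809]
force: [-0.1, -0.4, -0.1]
ee_pos: [0.4478, -0.0293, 0.0793]
force: [-0.1, -0.4, -0.3]
```

```bash
python3 - <<'E'
from h import *
a=camera('scene')[170:270,290:410];w=camera('wrist')[120:360,140:400]
cv2.imwrite('pics/c3.png',cv2.hconcat([cv2.resize(a,(400,333),interpolation=2),cv2.resize(w,(361,333))])[:,:,::-1])
print(px('scene',read_state()['ee_pos']))
E
```

```text
[350.87922714 233.73427555]
```

View pics/c3.png

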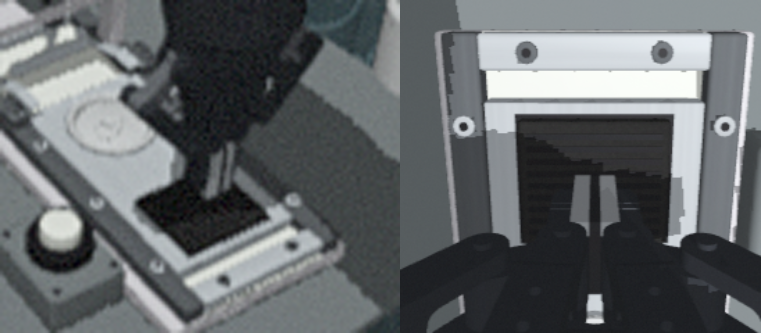

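```bash
for i in 1; do python3 -m creep '1.5 0 0 0 0 0 255; 0 0 0 0 0 0 255' | grep -E 'ee|force'; python3 -m creep '1.5 0 0 0 0 0 255; 0 0 0 0 0 0 255'| grep -E 'ee|force';  done
```

```text
ee_pos: [0.4482, -0.0294, 0.0781]
force: [-1.4, -0.4, 0.3]
ee_pos: [0.4483, -0.0294, 0.0765]
force: [0.6, -0.7, -0.4]
```

```bash
for i in 1; do python3 -m creep '1.5 0 0 0 0 0 255; 0 0 0 0 0 0 255' | grep -E 'ee|force'; python3 -m creep '1 0 0 0 0 0 255; 0 0 0 0 0 0 255'| grep -E 'ee|force';  done; python3 - <<'E'
from h import *
s=read_state();print(s['torque'],s['effort'],s['force'])
im=camera('wrist')
for r in silhouettes('wrist','pad_top')[:1]:
    m=r['pixels'].astype(np.uint8);x,y,w,h=cv2.boundingRect(m);print(x,y,w,h, np.round(watz((x+w/2,y),s,.085),4))
im=im[180:330,190:380]
cv2.imwrite('pics/w4.png',cv2.resize(im,(760,600),interpolation=2)[:,:,::-1])
E
```

```text
ee_pos: [0.4483, -0.0294, 0.0748]
force: [-0.6, -0.6, -0.6]
ee_pos: [0.4483, -0.0294, 0.0737]
force: [0.2, -0.5, -0.3]
[-0.05768888  0.04762234 -0.04880614] [-1.19039789e-02 -2.96807635e+01  2.50936371e+01 -5.63382672e-02
  5.74542617e-03  3.32672880e-05] [ 0.15664947 -0.46901413 -0.27801782]
223 207 113 90 [ 0.4224 -0.0279  0.085 ]
```

View pics/w4.png

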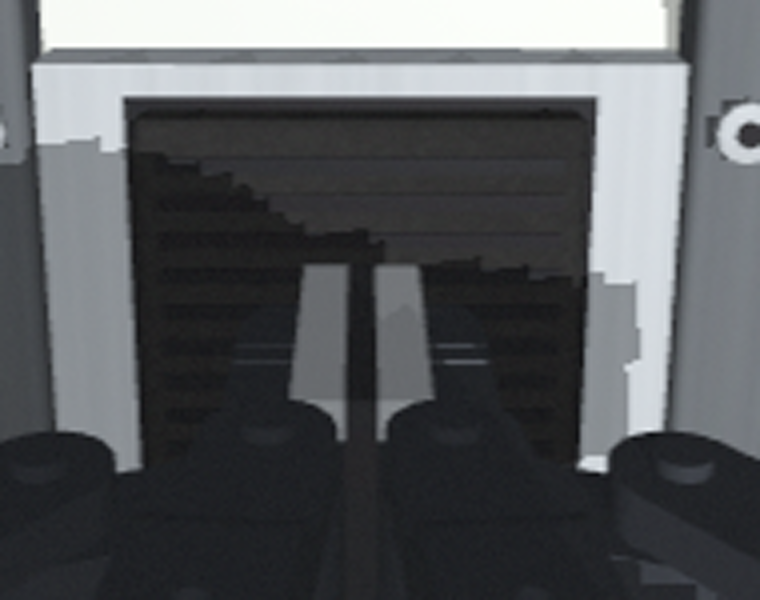

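```bash
for i in 1; do python3 -m creep '1 0 0 0 0 0 255; 0 0 0 0 0 0 255' | grep -E 'ee|force'; python3 -m creep '1 0 0 0 0 0 255; 0 0 0 0 0 0 255'| grep -E 'ee|force|open';  done
```

```text
ee_pos: [0.4485, -0.0294, 0.0729]
force: [-0.0, 0.2, 0.3]
ee_pos: [0.4486, -0.0295, 0.0718]
force: [-0.7, 0.2, -0.4]
opening: 0.0
```

```bash
for i in 1; do python3 -m creep '1 0 0 0 0 0 255; 0 0 0 0 0 0 255' | grep -E 'ee|force'; python3 -m creep '1 0 0 0 0 0 255; 0 0 0 0 0 0 255'| grep -E 'ee|force'; python3 -m creep '1 0 0 0 0 0 255; 0 0 0 0 0 0 255'| grep -E 'ee|force'; done
```

```text
ee_pos: [0.4486, -0.0294, 0.0707]
force: [-0.1, -0.7, -0.8]
ee_pos: [0.4486, -0.0294, 0.0696]
force: [0.5, -0.1, -0.2]
ee_pos: [0.4486, -0.0294, 0.0684]
force: [-0.8, -0.2, -0.2]
```

```bash
python3 - <<'E'
from h import *
s=read_state();print(s['clock'],s['ee_pos'],s['effort'],s['joint_positions'])
a=camera('scene')[190:260,310:394];cv2.imwrite('pics/c5.png',cv2.resize(a,(720,600),interpolation=2)[:,:,::-1])
camera('wrist');r=silhouettes('wrist','pad_top')[0];m=r['pixels'].astype(np.uint8);print(cv2.boundingRect(m))
for v in(206,210,215,220,230,240,250): u=np.where(m[v])[0];print(v,(u.min(),u.max()) if len(u) else 0)
E
```

```text
6.8167 [ 0.44859303 -0.02944774  0.06844922] [-9.41666745e-03 -2.98238826e+01  2.48644888e+01 -5.74479648e-02
  5.82729161e-03 -5.29320459e-06] [-12.09185608   5.26968898 -32.89948782  51.80261533   0.12371374
  -5.70837462]
(221, 208, 118, 89)
206 0
210 (np.int64(222), np.int64(336))
215 (np.int64(221), np.int64(338))
220 (np.int64(221), np.int64(337))
230 (np.int64(222), np.int64(337))
240 (np.int64(222), np.int64(337))
250 (np.int64(223), np.int64(336))
```

View pics/c5.png

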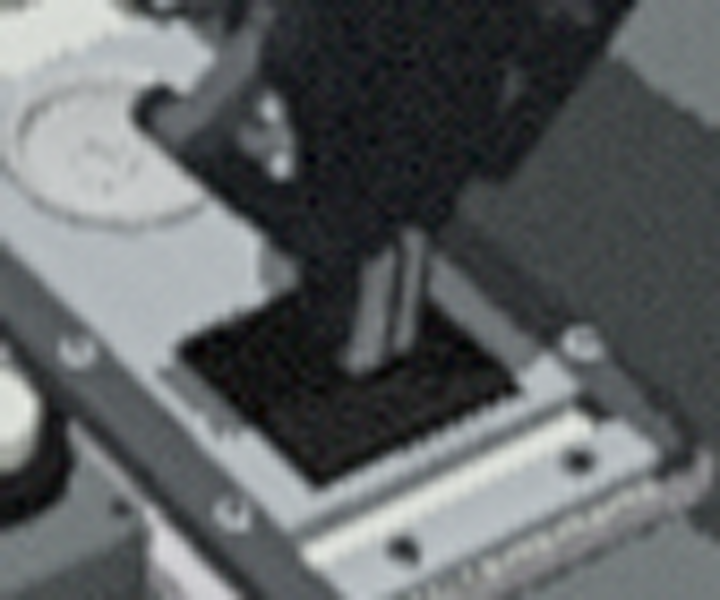

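```bash
for i in 1; do python3 -m creep '1 0 0 0 0 0 255; 0 0 0 0 0 0 255' | grep -E 'ee|force'; python3 -m creep '1 0 0 0 0 0 255; 0 0 0 0 0 0 255'| grep -E 'ee|force'; python3 -m creep '1 0 0 0 0 0 255; 0 0 0 0 0 0 255'| grep -E 'ee|force'; done
```

```text
ee_pos: [0.4489, -0.0295, 0.0677]
force: [0.8, 0.3, -0.2]
ee_pos: [0.4489, -0.0295, 0.0666]
force: [0.0, 0.9, 0.4]
ee_pos: [0.4489, -0.0295, 0.0655]
force: [0.1, -0.3, 0.2]
```

```bash
for i in 1; do python3 -m creep '1.2 0 0 0 0 0 255; 0 0 0 0 0 0 255' | grep -E 'ee|force'; python3 -m creep '1.2 0 0 0 0 0 255; 0 0 0 0 0 0 255'| grep -E 'ee|force'; python3 -m creep '1.2 0 0 0 0 0 255; 0 0 0 0 0 0 255'| grep -E 'ee|force|clock'; done
```

```text
ee_pos: [0.4489, -0.0295, 0.0641]
force: [0.1, -0.2, -0.2]
ee_pos: [0.449, -0.0295, 0.0629]
force: [-0.4, -0.0, 0.2]
clock: 7.97
ee_pos: [0.4492, -0.0296, 0.0621]
force: [-2.3, 0.3, 3.3]
```

```bash
python3 -m creep '1 0 0 0 0 0 255; 0 0 0 0 0 0 255' | grep -E 'ee|force'; python3 -m creep '1 0 0 0 0 0 255; 0 0 0 0 0 0 255'| grep -E 'ee|force|clock'
```

```text
ee_pos: [0.4492, -0.0296, 0.0619]
force: [-1.9, -0.3, 4.7]
clock: 8.3
ee_pos: [0.4492, -0.0296, 0.0619]
force: [-1.4, -0.7, 5.2]
```

```bash
python3 -m creep '3 0 0 0 0 0 255; 3 0 0 0 0 0 255' | grep -E 'ee|force'; python3 -m creep '3 0 0 0 0 0 255; 3 0 0 0 0 0 255'| grep -E 'ee|force|clock'
```

```text
ee_pos: [0.4494, -0.0296, 0.0586]
force: [-10.3, 1.7, 34.0]
clock: 8.63
ee_pos: [0.4494, -0.0296, 0.0587]
force: [-10.9, 1.6, 28.2]
```

```bash
python3 -m creep '2.3 0 3 0 0 0 255; 2.3 0 5 0 0 0 255; 2.3 0 5 0 0 0 255' | grep -E 'ee|force'; python3 -m creep '2.3 0 5 0 0 0 255; 2.3 0 5 0 0 0 255; 2.3 0 0 0 0 0 255'| grep -E 'ee|force|clock'; python3 e.py .5184 -.0374 .0587
python3 - <<'E'
from h import *
camera('scene')
for n in('can_end','pad_top'):print(n,[(np.round(r['uv'],1),round(r['confidence'],2)) for r in look_for('scene',n)[:2]])
E
```

```text
ee_pos: [0.4583, -0.0308, 0.0587]
force: [-11.1, 0.6, 24.7]
clock: 9.13
ee_pos: [0.4665, -0.0319, 0.0591]
force: [-4.7, 1.3, 19.7]
t 9.1333 pos [ 0.4665 -0.0319  0.0591] f [-4.7  1.3 19.7] zyaw -6.31 toolx [-0.012 -0.001 -1.   ]
to go tool mm [-0.2  0.2 52.2]
can_end [(array([315.4, 202.6]), 0.57)]
pad_top [(array([345.7, 228.6]), 0.8), (array([309.8, 238.3]), 0.54)]
```

```bash
python3 -m creep '2.6 0 5 0 -0.006 0 255; 2.6 0 5 0 0 0 255; 2.6 0 5 0 0 0 255; 2.6 0 5 0 0 0 255' | grep -E 'ee|force'; python3 e.py .5184 -.0374 .0587; python3 -m creep '2.6 0 5 0 0 0 255; 2.6 0 5 0 0 0 255; 2.6 0 5 0 0 0 255'| grep -E 'ee|force|clock'; python3 e.py .5184 -.0374 .0587
```

```text
ee_pos: [0.4808, -0.0338, 0.0587]
force: [-10.4, 1.4, 24.0]
t 9.6167 pos [ 0.4808 -0.0338  0.0587] f [-10.4   1.4  24. ] zyaw -6.28 toolx [-0.016 -0.003 -1.   ]
to go tool mm [-0.6  0.5 37.8]
clock: 9.87
ee_pos: [0.4865, -0.0345, 0.0587]
force: [-18.1, 2.8, 36.1]
t 9.8667 pos [ 0.4865 -0.0345  0.0587] f [-18.1   2.8  36.1] zyaw -6.25 toolx [-0.035 -0.003 -0.999]
to go tool mm [-1.2  0.6 32. ]
```

```bash
python3 -m creep '2.2 0 5 0 -0.012 0 255; 2.2 0 6 0 -0.01 0 255; 2.2 0 6 0 -0.006 0 255' | grep -E 'ee|force'; python3 e.py .5184 -.0374 .0587; python3 - <<'E'
from h import *
camera('scene')
for n in('can_end','pad_top'):print(n,[(np.round(r['uv'],1),round(r['confidence'],2)) for r in look_for('scene',n)[:2]])
E
```

```text
ee_pos: [0.4873, -0.0347, 0.0587]
force: [-19.2, 1.5, 33.7]
t 10.1167 pos [ 0.4873 -0.0347  0.0587] f [-19.2   1.5  33.7] zyaw -6.2 toolx [-0.039 -0.005 -0.999]
to go tool mm [-1.2  0.7 31.1]
can_end [(array([308.1, 195.3]), 0.72), (array([321.8, 260.8]), 0.55)]
pad_top [(array([337.9, 221.9]), 0.7)]
```

```bash
python3 -m creep '2 0 9 0 -0.03 0 255; 2 0 9 0 -0.03 0 255; 2 0 9 0 -0.03 0 255' | grep -E 'ee|force'; python3 e.py .5184 -.0374 .0587
```

```text
ee_pos: [0.49, -0.0351, 0.0586]
force: [-25.7, 1.5, 40.1]
t 10.5167 pos [ 0.49   -0.0351  0.0586] f [-25.7   1.5  40.1] zyaw -6.13 toolx [ 0.005 -0.013 -1.   ]
to go tool mm [ 0.   0.7 28.5]
```

```bash
python3 -m creep '1.2 0 10 0 -0.02 0 255; 1.2 0 10 0 -0.02 0 255; 1.2 0 10 0 -0.02 0 255' | grep -E 'ee|force'; python3 e.py .5184 -.0374 .0587;  python3 - <<'E'
from h import *
camera('scene')
for n in('can_end','pad_top'):print(n,[(np.round(r['uv'],1),round(r['confidence'],2)) for r in look_for('scene',n)[:2]])
E
```

```text
ee_pos: [0.4917, -0.0352, 0.0586]
force: [-24.9, 2.5, 36.6]
t 10.7667 pos [ 0.4917 -0.0352  0.0586] f [-24.9   2.5  36.6] zyaw -6.07 toolx [ 0.014 -0.018 -1.   ]
to go tool mm [ 0.3  0.7 26.8]
can_end [(array([311. , 194.7]), 0.61)]
pad_top [(array([338.4, 221. ]), 0.66)]
```

```bash
python3 -m creep '1 0 14 0 -0.015 0 255; 1 0 14 0 -0.015 0 255; 1 0 14 0 -0.015 0 255' | grep -E 'ee|force'; python3 e.py .5184 -.0374 .0587;  python3 - <<'E'
from h import *
im=camera('scene')
for n in('can_end','pad_top'):print(n,[(np.round(r['uv'],1),round(r['confidence'],2)) for r in look_for('scene',n)[:2]])
cv2.imwrite('pics/c6.png',cv2.resize(im[150:270,260:400],(700,600),interpolation=2)[:,:,::-1])
E
```

```text
ee_pos: [0.5027, -0.0362, 0.0587]
force: [-21.6, 2.1, 29.9]
t 11.1667 pos [ 0.5027 -0.0362  0.0587] f [-21.6   2.1  29.9] zyaw -6.02 toolx [ 0.002 -0.02  -1.   ]
to go tool mm [ 0.   0.4 15.7]
can_end [(array([306. , 195.3]), 0.65), (array([312.6, 235. ]), 0.26)]
pad_top [(array([332.4, 218.2]), 0.52)]
```

View pics/c6.png

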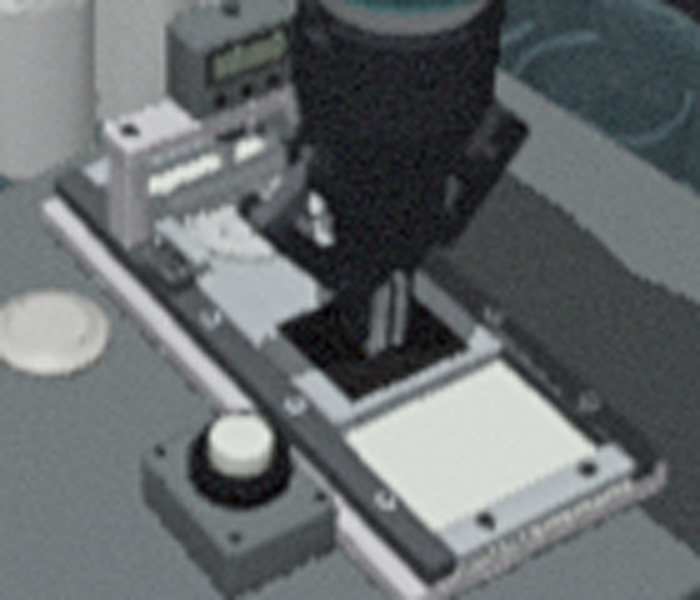

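```bash
python3 -m creep '1 0 12 0 -0.015 0 255; 1 0 12 0 -0.015 0 255; 1 0 12 0 -0.015 0 255' | grep -E 'ee|force'; python3 e.py .5184 -.0374 .0587
```

```text
ee_pos: [0.5142, -0.0372, 0.0587]
force: [-20.6, 1.3, 30.5]
t 11.5667 pos [ 0.5142 -0.0372  0.0587] f [-20.6   1.3  30.5] zyaw -5.95 toolx [ 0.001 -0.022 -1.   ]
to go tool mm [-0.   0.2  4.2]
```

```bash
python3 -m creep '1 0 12 0 -0.015 0 255; 1 0 12 0 -0.015 0 255; 1 0 12 0 -0.015 0 255' | grep -E 'ee|force'; python3 e.py .5184 -.0374 .0587
```

```text
ee_pos: [0.5197, -0.0378, 0.0585]
force: [-32.5, 2.4, 42.6]
t 11.8167 pos [ 0.5197 -0.0378  0.0585] f [-32.5   2.4  42.6] zyaw -5.87 toolx [-0.012 -0.025 -1.   ]
to go tool mm [-0.2  0.2 -1.4]
```

```bash
python3 -m creep '1.5 0 14 0 -0.02 0 255; 1.5 0 14 0 -0.02 0 255; 1.5 0 14 0 -0.02 0 255' | grep -E 'ee|force'; python3 e.py .5184 -.0374 .0587;  python3 - <<'E'
from h import *
im=camera('scene')
for n in('can_end','pad_top'):print(n,[(np.round(r['uv'],1),round(r['confidence'],2)) for r in look_for('scene',n)[:2]])
E
```

```text
ee_pos: [0.5193, -0.0379, 0.0585]
force: [-32.9, 4.6, 46.7]
t 12.0667 pos [ 0.5193 -0.0379  0.0585] f [-32.9   4.6  46.7] zyaw -5.75 toolx [-0.033 -0.028 -0.999]
to go tool mm [-0.2  0.4 -0.9]
can_end [(array([301.1, 195.9]), 0.52)]
pad_top [(array([327.9, 213.4]), 0.66)]
```

```bash
python3 -m creep '0 0 0 0 -0.01 0 255; -4 0 0 0 0 0 255; -8 0 0 0 0 0 255; -20 0 0 0 0 0 255; -20 0 0 0 0 0 255' | grep -E 'ee|force'; python3 -m creep '0 0 0 0.01 -0.02 0.025 255; 0 30 -18 0 0 0 255; 0 30 -18 0 0 0 255; 0 30 -18 0 0 0 255; 0 0 0 0 0 0 255' | grep -E 'ee|force'; python3 e.py .476 .058 .09
```

```text
ee_pos: [0.5162, -0.0357, 0.1131]
force: [1.1, -0.2, 0.8]
ee_pos: [0.4789, 0.0595, 0.1178]
force: [-0.8, -0.0, -0.2]
t 13.05 pos [0.4789 0.0595 0.1178] f [-0.8 -0.  -0.2] zyaw -6.72 toolx [ 0.008 -0.006 -1.   ]
to go tool mm [27.8 -1.7 -3. ]
```

```bash
python3 - <<'E'
from h import *
s=read_state();a=camera('scene');b=camera('top');w=camera('wrist')
for c in('scene','top'):
  r={}
  for n in('can_end','pad_top','record_top'):
    print(c,n,[(np.round(r['uv'],1),round(r['confidence'],2)) for r in look_for(c,n)[:2]])
for r in look_for('wrist','record_top')[:2]:print(r['uv'],r['confidence'],watz(r['uv'],s,.1))
cv2.imwrite('pics/c7.png',cv2.hconcat([cv2.resize(a[150:270,250:390],(350,300),interpolation=2),cv2.resize(b[140:290,230:380],(300,300),interpolation=2)])[:,:,::-1])
cv2.imwrite('pics/w7.png',w[:,:,::-1])
p=cv2.imread('pics/c7.png');q=cv2.resize(cv2.imread('pics/w7.png')[140:380],(650,279));cv2.imwrite('pics/c7.png',cv2.vconcat([p,q]))
E
```

```text
scene can_end []
scene pad_top [(array([330.1, 208.8]), 0.85)]
scene record_top []
top can_end [(array([315.4, 193.4]), 0.82)]
top pad_top [(array([317.3, 229.8]), 0.66)]
top record_top []
[280.8, 226.6] 0.96 [0.47303855 0.05943393 0.1       ]
```

View pics/c7.png

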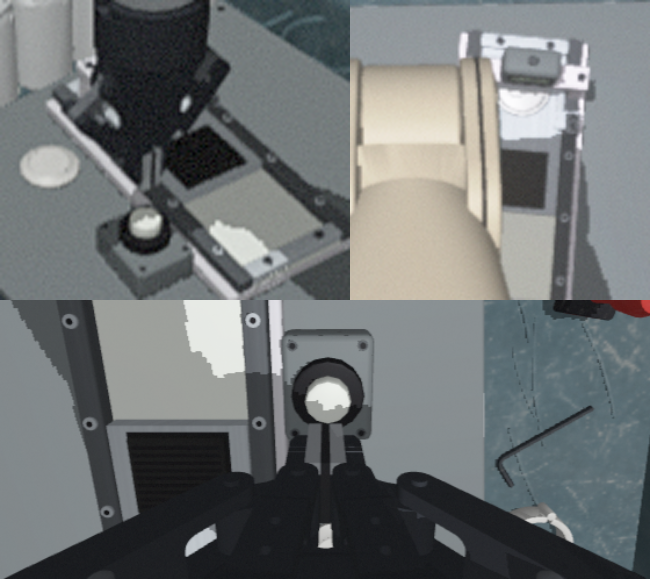

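```bash
python3 -m creep '8 0 -4 0 0.005 0 255; 12 0 0 0 0 0 255; 10 0 0 0 0 0 255; 0 0 0 0 0 0 255' | grep -E 'ee|force'; python3 e.py .475 .060 .078
```

```text
ee_pos: [0.4793, 0.0541, 0.0864]
force: [-0.7, -0.5, -0.8]
t 13.8833 pos [0.4793 0.0541 0.0864] f [-0.7 -0.5 -0.8] zyaw -7.17 toolx [ 0.007 -0.008 -1.   ]
to go tool mm [ 8.4  5.4 -5. ]
```

```bash
python3 -m creep '0 5 -4 0 0.007 0 255; 0 0 0 0 0 0 255' | grep -E 'ee|force'; python3 e.py .475 .060 .078;  python3 -m creep '3 0 0 0 0 0 255; 3 0 0 0 0 0 255; 0 0 0 0 0 0 255' | grep -E 'ee|force'; python3 e.py .475 .060 .078
```

```text
ee_pos: [0.4743, 0.0596, 0.0851]
force: [0.4, 0.4, 0.4]
t 14.05 pos [0.4743 0.0596 0.0851] f [0.4 0.4 0.4] zyaw -7.23 toolx [-0.004 -0.007 -1.   ]
to go tool mm [7.1 0.5 0.7]
ee_pos: [0.4748, 0.0599, 0.0797]
force: [-1.4, -0.7, 2.4]
t 14.3 pos [0.4748 0.0599 0.0797] f [-1.4 -0.7  2.4] zyaw -7.17 toolx [-0.003 -0.008 -1.   ]
to go tool mm [1.7 0.1 0.2]
```

```bash
python3 -m creep '3 0 0 0 0 0 255; 3 0 0 0 0 0 255' | grep -E 'ee|force'; python3 -m creep '3 0 0 0 0 0 255; 3 0 0 0 0 0 255' | grep -E 'ee|force';python3 -m creep '3 0 0 0 0 0 255; 3 0 0 0 0 0 255' | grep -E 'ee|force'
```

```text
ee_pos: [0.4752, 0.06, 0.0754]
force: [-10.5, 0.3, 31.5]
ee_pos: [0.4752, 0.06, 0.0754]
force: [-9.5, -0.6, 26.2]
ee_pos: [0.4752, 0.06, 0.0755]
force: [-8.7, -0.3, 22.8]
```

```bash
python3 - <<'E'
from h import *
a=camera('scene');w=camera('wrist')
print(read_state()['force'])
cv2.imwrite('pics/c8.png',cv2.hconcat([cv2.resize(a[215:275,275:335],(400,400),interpolation=2),cv2.resize(w[170:290,220:340],(400,400),interpolation=2)])[:,:,::-1])
E
```

```text
[-9.90160006 -0.89382248 22.92017042]
```

View pics/c8.png

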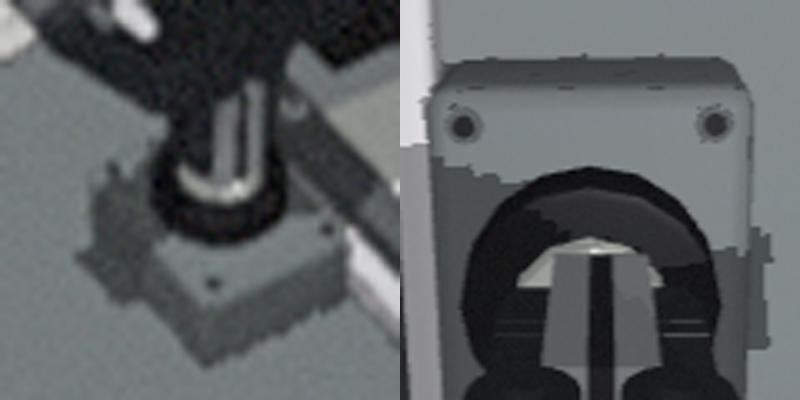

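```bash
python3 -m creep '3 0 0 0 0 0 255; -4 0 0 0 0 0 255; -15 0 0 0 0 0 255; -25 0 0 0 0 0 255; -30 0 0 0 0 0 255' | grep -E 'ee|force'; python3 -m creep '-20 30 0 0 0 0 255; 0 38 -8 0 0 0 255; 0 38 -8 0 0 0 255; 0 38 -8 0 0 0 255; 0 38 -8 0 0 0 255' | grep -E 'ee|force'; python3 -m creep '0 38 0 0 0 0 255; 0 38 0 0 0 0 255; 0 38 0 0 0 0 255; 0 0 0 0 0 0 255; 0 0 0 0 0 0 255'
python3 - <<'E'
from h import *
a=camera('scene');b=camera('top')
r={}
for n,z in(('can_end',.085),('pad_top',.085),('record_top',.1),('ferrule_cap',.06),('date_stamp',.03),('hex_key',0)):
    for c in('scene','top'):
        for q in look_for(c,n)[:1]:print(n,c,np.round(q['uv'],1),round(q['confidence'],2),np.round(atz(c,q['uv'],z),4))
s=[q for q in silhouettes('top','pad_top')[:1]]
if s:
    c=max(cv2.findContours(s[0]['pixels'].astype(np.uint8),0,2)[0],key=cv2.contourArea);print(cv2.minAreaRect(c),atz('top',cv2.minAreaRect(c)[0],.085))
cv2.imwrite('pics/c9.png',cv2.hconcat([cv2.resize(a[145:265,260:380],(400,400),interpolation=2),cv2.resize(b[140:290,230:380],(400,400),interpolation=2)])[:,:,::-1])
print(read_state()['clock'])
E
```

```text
ee_pos: [0.4707, 0.0606, 0.1474]
force: [1.1, 0.3, 0.9]
ee_pos: [0.472, 0.2467, 0.1753]
force: [1.0, -0.7, 0.3]
clock: 16.15
ee_pos: [0.4876, 0.374, 0.1735]
orientation: [0.8, 89.2, -6.7]
force: [-0.6, -0.4, -1.0]
opening: 0.0002
can_end scene [307.9 189.5] 0.78 [ 0.6001 -0.0481  0.085 ]
can_end top [313.4 191.8] 0.85 [ 0.5912 -0.0399  0.085 ]
pad_top scene [331.2 208.5] 0.75 [ 0.5226 -0.0454  0.085 ]
pad_top top [312.3 227.2] 0.57 [ 0.522  -0.0353  0.085 ]
record_top scene [308.6 237. ] 0.52 [0.4783 0.0552 0.1   ]
ferrule_cap scene [269. 214.] 0.87 [0.6119 0.0501 0.06  ]
ferrule_cap top [268. 187.] 0.67 [0.608  0.0475 0.06  ]
date_stamp scene [234.8 327.9] 0.95 [0.4413 0.2531 0.03  ]
date_stamp top [168.6 273. ] 0.85 [0.4443 0.2475 0.03  ]
hex_key scene [215.1 285.5] 0.4 [0.5641 0.2215 0.    ]
hex_key top [267.4 187.8] 0.68 [0.6197 0.048  0.    ]
((312.2383117675781, 228.75987243652344), (30.320363998413086, 26.855180740356445), 4.969740867614746) [ 0.51894503 -0.03502642  0.085     ]
16.9
```

View pics/c9.png

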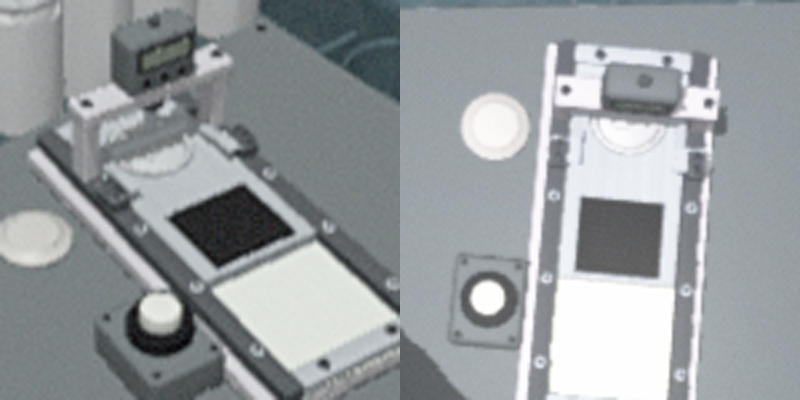

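```bash
python3 -c "
from plant import *
print(finish_job())"
```

```text
the job is handed in; nothing more can be done
None
```

I slid the shuttle home against the end stop with the pad pressed, pressed and released the record button, moved the arm clear and handed in the job at about 17 s of the 42 s. No verdict was reported.

**Slide:** With the fingers shut I pressed the pad with about 20 to 45 N and dragged the shuttle about 70 mm under both springs. At the end the force along the slideway rose to 33 N and motion stopped, which I took as home.

**Record button:** I lifted off and moved over the button. I pressed it until it stopped at about 25 N, well above the 5 N it needs, then let it go.

**Last checks:**
- **Shuttle:** The pad centre sits about 26 mm short of the gauge's centre line in the top picture, as it should when home.
- **Can end:** It lies in its nest under the foot.
- **Button:** It is up again.
- **Ferrule cap and date stamp:** Neither shows any movement beyond detection error.

**What disagreed or was not confirmed:**
- **TCP height:** The fingers touched the pad with the reported TCP height about 22 mm lower than the pad height given in the text and found by the cameras. I found both contacts by force instead.
- **Button stop:** It stopped about 4 mm higher than the pad contact predicted. I judged it fully pressed from the force and a close-up picture.
- **Hex key:** The last top-camera detection was a false hit on the ferrule cap and the scene one was low-confidence, so its place was not confirmed. The arm stayed well above it.
- **Gauge details:** The shuttle's nose at the end stop and the foot's lift were not seen directly.

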